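Open the transport clamp on the test-kit box

TASK

The mobile clinic has parked: open the transport clamp that holds the rectangular box of test kits. Press the release paddle on its sliding jaw and, keeping the paddle down, push the jaw back along its bar, away from the box, until it meets the end stop; then let go. Leave the kit box standing where it is, keep the other clamp, on the round wipes canister, shut, and do not disturb anything else on the table.

Things in the scene. Friction and masses are not known exactly. Their poses are not given: they have to be found in the camera images.
- clamp_kits: Kit box's transport clamp, fixed to the table, left or right: toothed steel bar 290 mm long, 16 wide, tooth tops 34 mm high, on two feet 40 mm high. Origin on the table under the bar's middle. y runs along the bar: fixed jaw's face at y -139 mm, end stop (far foot) at +134. x points away from the robot. Both jaws are plates from x -22 to +118, z 18 to 70 mm; the box stands between them, x 30 to 150.
- jaw_kits (a joint): Position of that clamp's sliding jaw along the bar, m: about 0 at the start, grows as the jaw goes back (clamp's +y), 0.083 at the end stop. It slides with about 3 N of friction. It can always be pushed towards the box, but going back the teeth, 8 mm apart, hold it unless the paddle is kept pressed.
- release_kits (a joint): Angle of that jaw's release paddle, rad: 0 at rest (pawl in the teeth), about 0.17 when the pawl comes clear, 0.36 pressed right down. A spring returns it as soon as it is let go. Pressing it right down takes about 6 to 8 N near its middle.
- paddle_kits (a point): Centre of the top face of that paddle, ribbed, 32 mm across the bar, 43 mm along it, on the sliding jaw. It hinges on a pin 26 mm from here towards the box, so its end away from the box goes down. At rest it slopes up 0.32 rad away from the box, this point 51 mm above the table; right down it is level, this point 42 mm up. Axes as the clamp's at rest.
- stop_kits (a point): Middle of the front face of the thumb stop, an upright wall 41 mm wide, 8 mm thick, top 70 mm above the table, on the sliding jaw behind the paddle, 25 mm from the paddle's centre; this point is 62 mm up. The face looks towards the box (clamp's -y). A finger holding the paddle down pushes the jaw back against it. From it to the pawl housing (60 mm high) there are 52 mm of room over the paddle.
- kit_box_mid (a point): Centre of the loose kit box, an open white plastic box full of flat test pouches, 120 x 90 mm and 72 mm high (pouches to 80 mm), standing on the table between the jaws of clamp_kits. The point is 36 mm above its underside.
- clamp_wipes: The other transport clamp, the same in every part, holding the wipes canister; axes and origin as for clamp_kits. It stays shut.
- stop_wipes (a point): The same point of the thumb stop on the sliding jaw of the other clamp; this jaw is to stay where it is.
- canister_mid (a point): Centre of the loose round canister of wipes, 90 mm across and 123 mm high, standing between the jaws of clamp_wipes. The point is 60 mm above its underside.
- gel: Bystander: pump bottle, 54 mm across, 147 mm high, origin at its underside; it stands between the clamps, towards the far side.
- pen: Bystander: pen, 138 mm long, lying on the robot's side of clamp_wipes.
- cassette: Bystander: test cassette, 20 x 70 x 5 mm, lying on the robot's side of clamp_kits.
- vial: Bystander: dropper vial, 22 mm across, 55 mm high, standing on the robot's side of clamp_kits, about 90 mm from the bar.
Mind the look-alikes: they are no part of the job. Leave any turquoise look-alike of the part that bears kit_box_mid alone.

How it is judged:
On the way, in this order (a step that is already met when the one before it is completed fails the run):
1. the kit clamp's release paddle is pressed while its jaw is still where it held the box (value of joint release_kits above 0.15 rad and value of joint jaw_kits below 0.03 m), for 0.1 s.
2. the kit clamp's jaw is pushed back to the end stop (value of joint jaw_kits above 0.076 m), for 0.2 s.
At the end, for the whole second after the job is handed in: The kit clamp's jaw is within 7 mm of the end stop; the kit box stands upright within 20 mm of where it was; the other clamp's jaw is within 12 mm and the canister within 20 mm of where they were (value of joint jaw_kits above 0.076 m and distance of each of kit_box_mid, canister_mid from where it was at the start of the episode below 0.02 m and angle between kit_box_mid's own z axis and vertical below 0.1 rad and linear speed of kit_box below 0.02 m/s and distance of stop_wipes from where it was at the start of the episode below 0.012 m); the robot touches nothing.
It fails at once if the kit box is lifted, tipped or shoved (15 mm up, 0.25 rad, 30 mm) (height (world z) of kit_box_mid above 0.051 m or angle between kit_box_mid's own z axis and vertical above 0.25 rad or distance of kit_box_mid from where it was at the start of the episode above 0.03 m).
It fails at once if the canister is lifted, tipped or shoved (15 mm up, 0.25 rad, 30 mm) (height (world z) of canister_mid above 0.075 m or angle between canister_mid's own z axis and vertical above 0.25 rad or distance of canister_mid from where it was at the start of the episode above 0.03 m).
It fails at once if the other clamp's jaw is moved (more than 15 mm) (distance of stop_wipes from where it was at the start of the episode above 0.015 m).
It fails at once if another thing on the table is moved more than 30 mm (distance of any of gel, pen, cassette, vial from where it was at the start of the episode above 0.03 m).
It also fails if it takes over 32 s, if anything falls off the work surface, if the arm or the gripper's body presses on something with over 40 N, if the wrist force passes 120 N, or if a joint passes its speed limit or range.

ROBOT

A 6-joint arm with a two-finger parallel gripper is mounted at the origin on the work surface. World frame = base frame: x ahead of the robot, y to its left, z up, the work surface at z = 0. Lengths are in m, angles in rad, forces in N, time in s.
With the tool pointing down it reaches from about 0.35 to 0.725 m from the base axis. Payload 6 kg.
Tool frame: the origin (TCP) lies between the finger pads; the fingertips stand 22 mm ahead of it and the grasp point (between the pads) lies 3 mm ahead of it; z points along the fingers, y is the direction in which the jaws open and shut (so a half turn about z gives the same grasp; the last joint's range is limited). The gripper opens to 85 mm and grips with 20 to 120 N. Pads are 22 mm wide; open, the fingers measure 114 mm over their backs; the gripper's body (76 mm by 85 mm) begins 54 mm behind the grasp point. The pads swing forward as they close: fully open they stand 13 mm farther back than shut.
Start: joints at [-0.86, 0.04, 0.085, 0, -1.615, -0.334], TCP at [0.221, -0.558, 0.222] pointing down, gripper open.
Joint ranges: [-2.56, 2.56], [-1.29, 2.01], [-1.08, 1.49], [-3.29, 1.98], [-2.81, -0.18], [-2.99, 2.99]. Speed limits (rad/s): [2.57, 2.57, 3.01, 3.14, 3.14, 3.14].

INTERFACE

Orientations are given as a unit quaternion [w, x, y, z].
In Python, from rig import read_state, optics, workorder gives the robot as it stands.
- The arm moves only by the tool jog_arm, never from a script. Its argument "steps" is one flat list of numbers, 6 for each row, row after row: the shift along the tool's x, y, z each as a share of 10 cm, from -1 to 1, then the turn, a rotation vector about the tool's x, y, z each as a share of 2 pi rad, from -1 to 1. A call has 1 to 12 rows; each row is the pose to reach, as a shift and turn from the pose commanded when the call began, along the tool's axes at that moment, turning the shorter way round; what a row does not reach only later rows make up. A row lasts 1/8 s, in which the tool goes at most 62.5 mm and 10.7 degrees, less where a joint would pass 70% of its speed; a pose out of reach is approached as far as the arm can. A call with a number of a shift or a turn outside -1 to 1 is refused whole. A call with a gripper value outside its range is refused whole. "gripper" is the closure, from -1 (fully open) to 1 (shut), set as the call begins (left out, the last holds). The fingers move at their own pace and stop on an object; "grip_force" is the grip in N (left out, the last holds). Time passes only in rows, so rows that repeat a pose let the fingers close. It gives the time, the measured TCP pose, the force and the opening at its end, in the units of the state.
- read_state(): the state, without advancing time (a new reading comes with each control period).
- optics.capture(name): name is "scene" or "top" or "wrist"; returns the picture (384x512x3 uint8, red, green, blue); there is no depth.
- optics.camera_params(name): a dict with "fx", "fy", "cx", "cy" (pixels), "k1" (the pictures are not rectified: a ray, as slopes to the right and down, at radius r is drawn at 1 + k1 r^2 times it, then the intrinsics apply), "extrinsics" (4x4, takes a point from camera to world coordinates). Camera axes: x right, y up, looking along -z (the intrinsics and any distortion apply to the point x, -y, -z); pixel columns grow to the right and rows downward; lengths in m; the calibration is good to about 2 mm. A picture is of the moment at which its call begins: read the wrist's pose just before it. camera_params takes no time and is no camera call; for the wrist camera it gives the pose at the moment of the call.
- workorder.job_done(): hands the job in, once; it reports no verdict.
The state is a dict: "t": time; "joints": joint angles; "joint_velocities": joint speeds; "tau": joint torques, N m; "ee_pos": TCP position; "tcp_rot": TCP orientation; "force": force on the tool from outside, world axes, zero at the start; "ft_torque": the same for the moment, N m; "gripper_width": opening from 0.0 (shut) to 1.0 (fully open).
Only numpy, scipy, OpenCV 4.12 (cv2) and the standard library are available. Lean on these libraries where they do the work, as an engineer would, in place of code of your own. Each camera call takes 0.05 s, during which the arm holds its last target. There are 200 camera calls.

## Working session

There is one attempt and no reset: what is moved stays moved. The work goes in short steps, Python scripts to look and compute and a tool call to move; the robot and the scene stay as the last step left them, time stands still between calls to the robot, and variables do not carry over. Pictures are saved under pics/ and viewed, about 8 in all and at most 12, crops included, and the job is handed in when it is done.

Besides the shell and the picture viewer there is one more tool, called as name(argument=value, ...), one argument or row to a line, values as JSON. jog_arm: Moves the arm, as the interface text tells. Its arguments: {"type":"object","properties":{"steps":{"type":"array","items":{"type":"number"}},"gripper":{"type":"number"},"grip_force":{"type":"number"}},"required":["steps"]}

```bash
mkdir -p pics; python3 - <<'E'
from rig import read_state, optics
import cv2
for n in ("top","scene"):
    im=optics.capture(n); cv2.imwrite(f"pics/{n}0.png",cv2.cvtColor(cv2.resize(im,None,fx=1.5,fy=1.5,interpolation=cv2.INTER_CUBIC),cv2.COLOR_RGB2BGR))
    p=optics.camera_params(n); print(n,{k:p[k] for k in("fx","fy","cx","cy","k1")}); print(p["extrinsics"])
s=read_state(); print(s)
E
```

```text
top {'fx': 467.7536321249612, 'fy': 467.7536321249612, 'cx': 261.00972219072634, 'cy': 193.1717305337293, 'k1': -0.123995507563938}
[[-0.01358892  0.99659198 -0.08136191  0.40239951]
 [-0.99989578 -0.01394047 -0.00375431 -0.00437544]
 [-0.00487574  0.08130242  0.99667755  1.08790499]
 [ 0.          0.          0.          1.        ]]
scene {'fx': 426.94583294026023, 'fy': 426.94583294026023, 'cx': 257.9676498661754, 'cy': 184.89755394874538, 'k1': -0.13837481004956292}
[[-0.873944   -0.40789077  0.26428583  0.75654489]
 [ 0.48599545 -0.72723894  0.48469779  0.45181906]
 [-0.00550481  0.55204044  0.83379917  0.87548179]
 [ 0.          0.          0.          1.        ]]
{'t': 0.1, 'joints': array([-8.60302543e-01,  4.07940418e-02,  8.39444116e-02, -3.79489261e-04,
       -1.61543517e+00, -3.33683878e-01]), 'joint_velocities': array([ 6.98337895e-06, -1.70327840e-03,  3.96790762e-03,  1.37100352e-03,
        8.36773518e-04,  3.25683145e-04]), 'tau': array([-5.19100082e-03, -3.69348407e+01,  3.48280942e+01,  6.95179090e+00,
       -4.57476461e-03,  1.15575406e-05]), 'ee_pos': array([ 0.22073367, -0.55762865,  0.22117895]), 'tcp_rot': array([-2.06836498e-04, -1.87300436e-01,  9.82302375e-01,  7.39622133e-04]), 'force': array([ 0.01268291,  0.01076725, -0.16124099]), 'ft_torque': array([-0.04862268,  0.05337723,  0.01790062]), 'gripper_width': 1.0017904277395768}
```

View pics/top0.png

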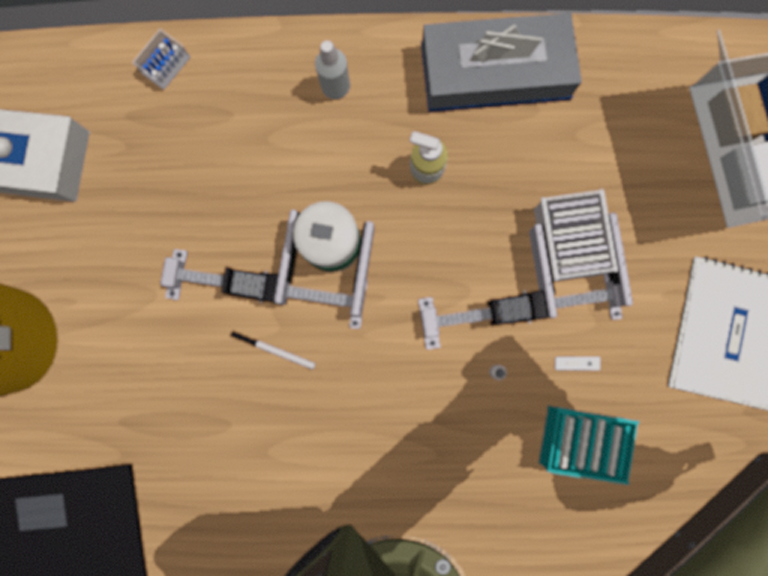

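View pics/scene0.png

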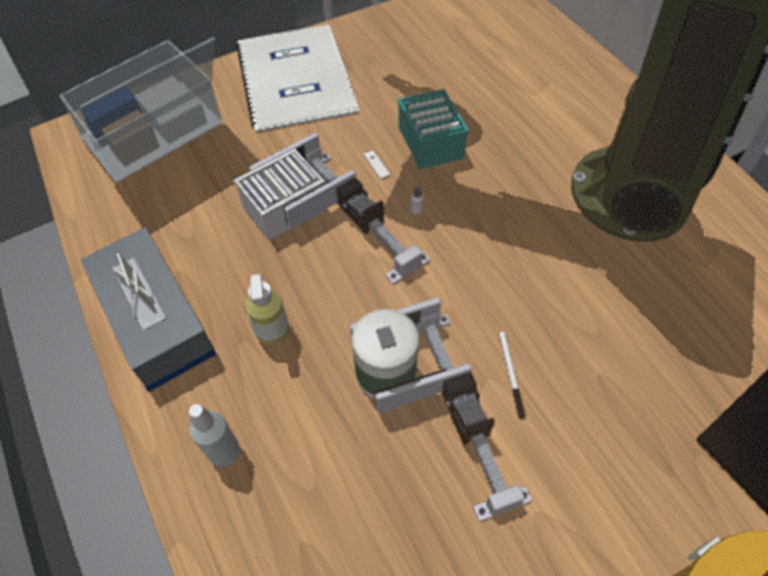

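Top view (1.5× pixels): the kit clamp is on the right. Its end stop is at (430,322), the paddle about (512,309), the housing (537,305), the fixed foot (616,297) and the kit box (578,235). The vial is at (499,372), the cassette at (578,363), and the turquoise look-alike box at (590,445). The scene view agrees.

```bash
cat > h.py <<'E'
import numpy as np, cv2
from scipy.spatial.transform import Rotation as R
from rig import read_state, optics
def ray(p,uv):
    K=np.array([[p["fx"],0,p["cx"]],[0,p["fy"],p["cy"]],[0,0,1.]])
    s=cv2.undistortPoints(np.array([[uv]],float),K,np.array([p["k1"],0,0,0,0]))[0,0]
    E=np.array(p["extrinsics"]); return E[:3,3],E[:3,:3]@np.array([s[0],-s[1],-1.])
def onplane(p,uv,z):
    o,d=ray(p,uv); return o+d*(z-o[2])/d[2]
def proj(p,X):
    E=np.array(p["extrinsics"]); c=E[:3,:3].T@(np.array(X)-E[:3,3]); x,y=c[0]/-c[2],-c[1]/-c[2]
    f=1+p["k1"]*(x*x+y*y); return np.array([p["cx"]+p["fx"]*x*f,p["cy"]+p["fy"]*y*f])
def toolrot(q): return R.from_quat(np.r_[q[1:],q[0]])
E
python3 - <<'E'
from h import *
p=optics.camera_params("top")
for n,uv,z in [("stop foot",(430,322),.04),("fixed foot",(616,297),.034),("bar a",(447,320),.034),("bar b",(590,299),.034),("paddle",(512,309),.051),("stop top",(493,311),.07),("housing",(537,305),.06),("gel",(428,150),.14),("vial",(499,372),.055),("box",(578,235),.078)]:
    print(n,onplane(p,np.array(uv)/1.5,z).round(4))
s=read_state(); w=optics.camera_params("wrist"); r=toolrot(s["tcp_rot"]); print(r.as_matrix().round(3))
E=np.array(w["extrinsics"]); print("cam in tool",r.inv().apply(E[:3,3]-s["ee_pos"]).round(4)); print((r.as_matrix().T@E[:3,:3]).round(3), w["fx"],w["k1"])
E
```

```text
stop foot [ 0.4388 -0.0572  0.04  ]
fixed foot [ 0.4726 -0.3422  0.034 ]
bar a [ 0.4417 -0.0832  0.034 ]
bar b [ 0.4701 -0.3016  0.034 ]
paddle [ 0.4559 -0.1788  0.051 ]
stop top [ 0.4524 -0.1478  0.07  ]
housing [ 0.4608 -0.2146  0.06  ]
gel [ 0.6733 -0.054   0.14  ]
vial [ 0.3633 -0.1567  0.055 ]
box [ 0.5615 -0.275   0.078 ]
[[-0.93  -0.368 -0.001]
 [-0.368  0.93   0.001]
 [ 0.     0.002 -1.   ]]
cam in tool [ 0.0769 -0.0006 -0.1521]
[[-0.     0.954  0.3  ]
 [ 1.     0.     0.001]
 [ 0.001  0.3   -0.954]] 297.8813533342504 -0.02608700997259846
```

jog_arm(
  steps=[-0.45,0.33,0,0,0,0,-0.89,0.67,0,0,0,0],
  gripper=1,
  grip_force=60,
)

```text
t: 0.35
ee_pos: [0.279, -0.4617, 0.221]
tcp_rot: [-0.0, -0.186, 0.982, 0.001]
force: [1.0, 0.2, 0.1]
gripper_width: 0.608
```

jog_arm(
  steps=[-0.45,0.33,0,0,0,0,-0.89,0.67,0,0,0,0],
)

```text
t: 0.6
ee_pos: [0.3375, -0.3661, 0.2217]
tcp_rot: [-0.0, -0.187, 0.982, 0.0]
force: [1.0, 0.2, -0.2]
gripper_width: 0.145
```

jog_arm(
  steps=[-0.45,0.33,0,0,0,0,-0.89,0.67,0,0,0,0],
)

```text
t: 0.85
ee_pos: [0.3956, -0.271, 0.2218]
tcp_rot: [-0.0, -0.187, 0.982, 0.0]
force: [0.5, -0.1, -0.4]
gripper_width: -0.002
```

jog_arm(
  steps=[-0.45,0.33,0.2,0,0,0.02,-0.89,0.67,0.5,0,0,0.0394,-0.89,0.67,0.5,0,0,0.0394,-0.89,0.67,0.5,0,0,0.0394,-0.89,0.67,0.5,0,0,0.0394],
)

```text
t: 1.48
ee_pos: [0.4532, -0.1786, 0.1729]
tcp_rot: [0.001, -0.064, 0.998, -0.0]
force: [0.3, -0.3, -0.2]
gripper_width: 0.002
```

```bash
python3 - <<'E'
from h import *
s=read_state(); p=optics.camera_params("wrist"); im=optics.capture("wrist"); np.save("w1.npy",im); np.save("w1p.npy",p,allow_pickle=True)
print(s["t"],s["ee_pos"].round(4),toolrot(s["tcp_rot"]).as_matrix().round(3),s["force"].round(2),s["gripper_width"])
cv2.imwrite("pics/w1.png",cv2.cvtColor(cv2.resize(im,None,fx=1.5,fy=1.5),cv2.COLOR_RGB2BGR))
E
```

```text
1.475 [ 0.4532 -0.1786  0.1729] [[-0.992 -0.128  0.001]
 [-0.128  0.992 -0.   ]
 [-0.001 -0.    -1.   ]] [ 0.25 -0.26 -0.18] 0.0024406830458742956
```

View pics/w1.png

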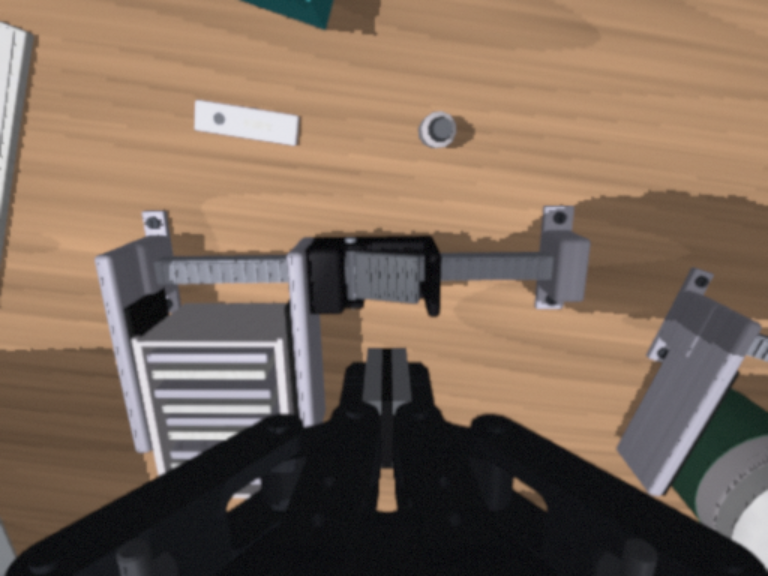

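Wrist view (1.5× pixels): the grey ribbed paddle is centred near (385,276). The thumb stop top runs x 427–440, y 237–315, the housing is at (327,275), and the bar is almost level from (170,271) to (550,266). The fingertips are at about (387,360).

```bash
python3 - <<'E'
from h import *
p=np.load("w1p.npy",allow_pickle=True).item(); s=read_state(); r=toolrot(s["tcp_rot"])
for n,uv,z in [("paddle",(385,276),.051),("stop front L",(427,240),.07),("stop back top",(440,240),.07),("stop far end",(433,314),.07),("stop mid",(433,277),.07),("housing c",(327,275),.06),("bar a",(180,271),.034),("bar b",(545,267),.034),("endstop face",(553,266),.034),("endstop top",(570,250),.04),("vial",(438,130),.055)]:
    X=onplane(p,np.array(uv)/1.5,z); print(n,X.round(4),"tool mm",(r.inv().apply(X-s["ee_pos"])*1000).round(1))
im=np.load("w1.npy"); hsv=cv2.cvtColor(im,cv2.COLOR_RGB2HSV)
print(im[184,225:300].mean(1).astype(int)); print(im[155:215,257].mean(1).astype(int)); print(im[155:215,289].mean(1).astype(int))
E
```

```text
paddle [ 0.4567 -0.1798  0.051 ] tool mm [ -3.2  -1.6 121.9]
stop front L [ 0.4264 -0.1591  0.07  ] tool mm [ 24.1  22.8 102.9]
stop back top [ 0.4255 -0.1516  0.07  ] tool mm [ 24.1  30.4 102.8]
stop far end [ 0.4714 -0.1483  0.07  ] tool mm [-21.9  27.8 102.9]
stop mid [ 0.4481 -0.1521  0.07  ] tool mm [  1.7  27.  102.9]
housing c [ 0.458  -0.2157  0.06  ] tool mm [  0.  -37.4 112.9]
bar a [ 0.4759 -0.318   0.034 ] tool mm [  -4.7 -141.1  138.9]
bar b [ 0.4415 -0.0728  0.034 ] tool mm [ -1.8 106.5 138.9]
endstop face [ 0.4401 -0.0675  0.034 ] tool mm [ -1.1 111.9 138.9]
endstop top [ 0.4267 -0.0615  0.04  ] tool mm [ 11.4 119.6 132.8]
vial [ 0.3652 -0.1609  0.055 ] tool mm [ 85.1  28.8 117.8]
[ 24  19  18  12  33  70  95  99  99 102 104  98  96 105 109 110 110 109
 109 110 108  94  82 102 111 111 106  86  82 105 113 111 106  89  84 105
 112 112 107  86  82 106 114 113 110  97  84 107 113 110 109  95  76  81
  81  91  91  73  41  11  15   7  18  17  15  16  16  19  39  76  95  96
  96  97  97]
[ 85  75  53  27  14  11  20  32  39  38  33  23  19  39  66  88  96  88
  99 106 109 107 108 105 107 106 107 106 106 106 106 107 108 105 103 107
 105 106 107 103 103 102 103 106 108 119 141 158 164 163 159 157 155 153
 152 150 148 148 149 146]
[102  89  82  78  69  53  38  21  16   7  13  12  16  10  17  24  32  35
  27  23  15  18  16  11  14  14  12  14  14  15  16  12  14  13  17   6
  12  13  13  16  13  11   9  13  18  15  18  20  29  30  32  28  32  28
  32  52 101 142 152 151]
```

jog_arm(
  steps=[-0.03,0.03,0.4,0,0,0,-0.03,0.03,0.75,0,0,0,-0.03,0.03,0.92,0,0,0,-0.03,0.03,0.92,0,0,0,-0.03,0.03,0.92,0,0,0],
)

```text
t: 2.15
ee_pos: [0.4566, -0.1748, 0.0819]
tcp_rot: [0.001, -0.064, 0.998, -0.0]
force: [-0.4, 0.4, -0.9]
gripper_width: 0.003
```

```bash
python3 - <<'E'
from h import *
s=read_state(); im=optics.capture("wrist")
print(s["ee_pos"].round(4),s["force"].round(2))
cv2.imwrite("pics/w2.png",cv2.cvtColor(cv2.resize(im,None,fx=1.5,fy=1.5),cv2.COLOR_RGB2BGR))
E
```

```text
[ 0.4566 -0.1748  0.0819] [-0.43  0.41 -0.86]
```

View pics/w2.png

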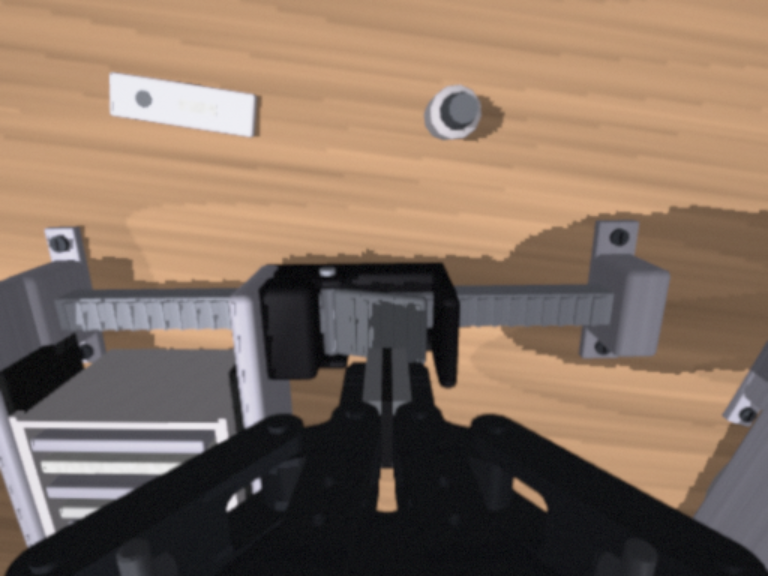

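The fingertips (about (387,345)) sit over the paddle, between the housing (right edge at 318) and the stop (435), and are not touching anything.

jog_arm(
  steps=[0,0,0.06,0,0,0,0,0,0.11,0,0,0,0,0,0.11,0,0,0],
)

```text
t: 2.58
ee_pos: [0.4554, -0.1742, 0.0685]
tcp_rot: [-0.001, -0.065, 0.998, 0.0]
force: [0.3, -1.0, 0.5]
gripper_width: 0.004
```

jog_arm(
  steps=[0,0,0.03,0,0,0,0,0,0.06,0,0,0,0,0,0.06,0,0,0],
)

```text
t: 2.95
ee_pos: [0.4555, -0.1743, 0.0627]
tcp_rot: [-0.0, -0.065, 0.998, 0.0]
force: [-0.1, 0.2, 0.3]
gripper_width: -0.003
```

```bash
python3 - <<'E'
from h import *
s=read_state(); im=optics.capture("wrist"); sc=optics.capture("scene")
print(s["ee_pos"].round(4),s["force"].round(2),s["ft_torque"].round(3))
a=cv2.resize(im[100:320,120:360],None,fx=1.65,fy=1.65,interpolation=cv2.INTER_CUBIC)
u=proj(optics.camera_params("scene"),[.456,-.175,.05]).astype(int); print(u)
b=cv2.resize(sc[max(u[1]-60,0):u[1]+50,u[0]-60:u[0]+60],(396,363),interpolation=cv2.INTER_CUBIC)
cv2.imwrite("pics/w3.png",cv2.cvtColor(np.hstack([a[:363],b]),cv2.COLOR_RGB2BGR))
E
```

```text
[ 0.4555 -0.1743  0.0627] [-0.06  0.19  0.33] [-0.027  0.018  0.026]
[243 136]
```

View pics/w3.png

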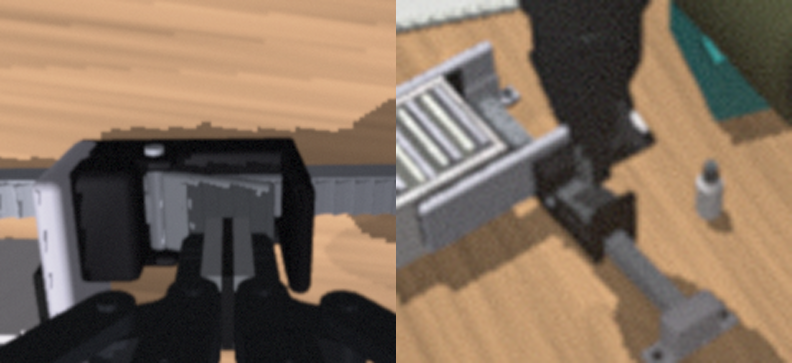

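The fingers are inside the paddle bay and clear of both walls, but the force is about 0, so they are not touching yet. I'll go down in small steps and watch the force.

jog_arm(
  steps=[0,0,0.03,0,0,0,0,0,0.03,0,0,0],
)

```text
t: 3.3
ee_pos: [0.4556, -0.1743, 0.0598]
tcp_rot: [-0.0, -0.065, 0.998, 0.0]
force: [0.2, -0.7, 0.5]
gripper_width: -0.001
```

jog_arm(
  steps=[0,0,0.03,0,0,0,0,0,0.03,0,0,0],
)

```text
t: 3.55
ee_pos: [0.4556, -0.1743, 0.0567]
tcp_rot: [-0.0, -0.065, 0.998, 0.0]
force: [-0.4, 1.0, -0.6]
gripper_width: 0.001
```

```bash
python3 - <<'E'
from h import *
p=np.load("w1p.npy",allow_pickle=True).item(); E=np.array(p["extrinsics"])
ee=np.array([.4532,-.1786,.1729]); M=np.array([[-.992,-.128,.001],[-.128,.992,0],[-.001,0,-1]])
for uv in [(387,349),(366,349),(408,349),(366,400)]:
    o,d=ray(p,np.array(uv)/1.5); o=M.T@(o-ee); d=M.T@d
    print([ (o+d*(x-o[0])/d[0]).round(4).tolist() for x in (.011,0)])
s=read_state(); im=optics.capture("wrist"); sc=optics.capture("scene")
print(s["ee_pos"].round(4),s["force"].round(2),s["ft_torque"].round(3))
a=cv2.resize(im[100:320,120:360],None,fx=1.65,fy=1.65,interpolation=cv2.INTER_CUBIC)
tp=optics.capture("top"); u=proj(optics.camera_params("top"),[.456,-.175,.05]).astype(int); print(u)
b=cv2.resize(tp[u[1]-35:u[1]+35,u[0]-38:u[0]+38],(396,363),interpolation=cv2.INTER_CUBIC)
cv2.imwrite("pics/w4.png",cv2.cvtColor(np.hstack([a[:363],b]),cv2.COLOR_RGB2BGR))
E
```

```text
[[0.011, -0.0005, -0.0146], [0.0, -0.0005, 0.0084]]
[[0.011, -0.0076, -0.0146], [0.0, -0.0087, 0.0084]]
[[0.011, 0.0066, -0.0146], [0.0, 0.0078, 0.0084]]
[[0.011, -0.0062, -0.0463], [0.0, -0.0071, -0.0286]]
[ 0.4556 -0.1743  0.0567] [-0.41  0.98 -0.61] [-0.023  0.055  0.024]
[339 206]
```

View pics/w4.png

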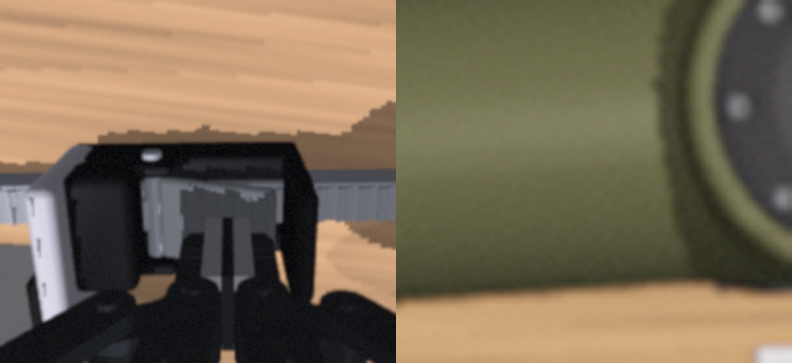

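jog_arm(
  steps=[0,0,0.04,0,0,0,0,0,0.04,0,0,0],
)

```text
t: 3.95
ee_pos: [0.4555, -0.1743, 0.0526]
tcp_rot: [-0.0, -0.065, 0.998, 0.0]
force: [-0.1, 0.7, -0.9]
gripper_width: -0.002
```

jog_arm(
  steps=[0,0,0.03,0,0,0,0,0,0.03,0,0,0],
)

```text
t: 4.2
ee_pos: [0.4556, -0.1743, 0.0498]
tcp_rot: [-0.0, -0.065, 0.998, 0.0]
force: [-0.1, 0.2, 0.1]
gripper_width: -0.0
```

```bash
python3 - <<'E'
from h import *
s=read_state(); im=optics.capture("wrist"); sc=optics.capture("scene")
print(s["tau"].round(2))
a=cv2.resize(im[160:270,165:285],(396,363),interpolation=cv2.INTER_CUBIC)
b=cv2.resize(sc[90:163,205:285],(396,361),interpolation=cv2.INTER_CUBIC); b=np.vstack([b,b[:2]])
P=optics.camera_params("scene")
for z in (.03,.04,.05,.06,.07): print(z,((proj(P,[.4556,-.1743,z])-[205,90])*4.95).round())
print("stop corners",[((proj(P,X)-[205,90])*4.95).round() for X in ([.4264,-.1591,.07],[.4714,-.1483,.07])])
cv2.imwrite("pics/w5.png",cv2.cvtColor(np.hstack([a,b]),cv2.COLOR_RGB2BGR))
E
```

```text
[ 0.000e+00 -2.258e+01  3.364e+01  6.710e+00  3.000e-02  0.000e+00]
0.03 [191. 254.]
0.04 [191. 241.]
0.05 [190. 229.]
0.06 [189. 216.]
0.07 [189. 203.]
stop corners [array([254., 201.]), array([185., 250.])]
```

View pics/w5.png

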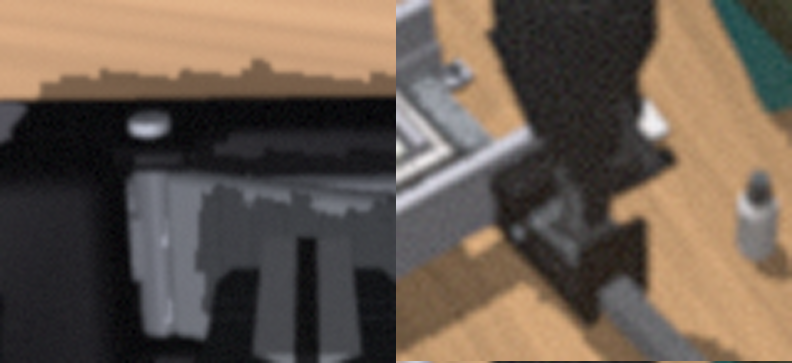

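Both views show the paddle still sloping up, with the fingertips just above it. The real tips are evidently shorter than the nominal 22 mm, as the wrist ray also suggests. I'll keep descending with force checks.

jog_arm(
  steps=[0,0,0.03,0,0,0,0,0,0.03,0,0,0],
)

```text
t: 4.55
ee_pos: [0.4556, -0.1743, 0.0467]
tcp_rot: [-0.0, -0.065, 0.998, 0.0]
force: [0.6, 0.4, -0.3]
gripper_width: -0.002
```

jog_arm(
  steps=[0,0,0.03,0,0,0,0,0,0.03,0,0,0],
)

```text
t: 4.8
ee_pos: [0.456, -0.1744, 0.0443]
tcp_rot: [0.0, -0.065, 0.998, -0.0]
force: [-0.3, 0.6, 1.5]
gripper_width: 0.002
```

jog_arm(
  steps=[0,0,0.03,0,0,0,0,0,0.03,0,0,0],
)

```text
t: 5.05
ee_pos: [0.4561, -0.1742, 0.0413]
tcp_rot: [0.0, -0.065, 0.998, 0.0]
force: [0.1, 0.7, 3.8]
gripper_width: -0.002
```

jog_arm(
  steps=[0,0,0.03,0,0,0,0,0,0.03,0,0,0],
)

```text
t: 5.3
ee_pos: [0.4561, -0.1742, 0.0382]
tcp_rot: [0.0, -0.065, 0.998, 0.0]
force: [0.1, 2.2, 4.3]
gripper_width: -0.002
```

Contact: the paddle spring now shows in the force, 1.5, then 3.8, then 4.3 N. I'll continue to full press.

jog_arm(
  steps=[0,0,0.03,0,0,0,0,0,0.03,0,0,0],
)

```text
t: 5.55
ee_pos: [0.4561, -0.1742, 0.0353]
tcp_rot: [0.0, -0.065, 0.998, 0.0]
force: [-0.2, 3.6, 5.7]
gripper_width: 0.003
```

jog_arm(
  steps=[0,0,0.03,0,0,0,0,0,0.03,0,0,0],
)

```text
t: 5.8
ee_pos: [0.4562, -0.1745, 0.0331]
tcp_rot: [0.0, -0.065, 0.998, -0.0]
force: [-1.1, 2.2, 8.8]
gripper_width: 0.002
```

At 8.8 N and lagging its command, the paddle is about at its bottom. Now I'll push back along the bar, keeping it down.

jog_arm(
  steps=[0,0.05,0.0,0,0,0,0,0.1,0.0,0,0,0,0,0.15,0.0,0,0,0,0,0.2,0.0,0,0,0],
)

```text
t: 6.3
ee_pos: [0.4536, -0.1558, 0.0333]
tcp_rot: [0.0, -0.065, 0.998, -0.001]
force: [-0.8, -3.4, 6.8]
gripper_width: -0.0
```

```bash
python3 - <<'E'
from h import *
s=read_state(); im=optics.capture("wrist")
print(s["ee_pos"].round(4),s["force"].round(2))
cv2.imwrite("pics/w6.png",cv2.cvtColor(cv2.resize(im,None,fx=1.5,fy=1.5),cv2.COLOR_RGB2BGR))
E
```

```text
[ 0.4536 -0.1558  0.0333] [-0.79 -3.39  6.75]
```

View pics/w6.png

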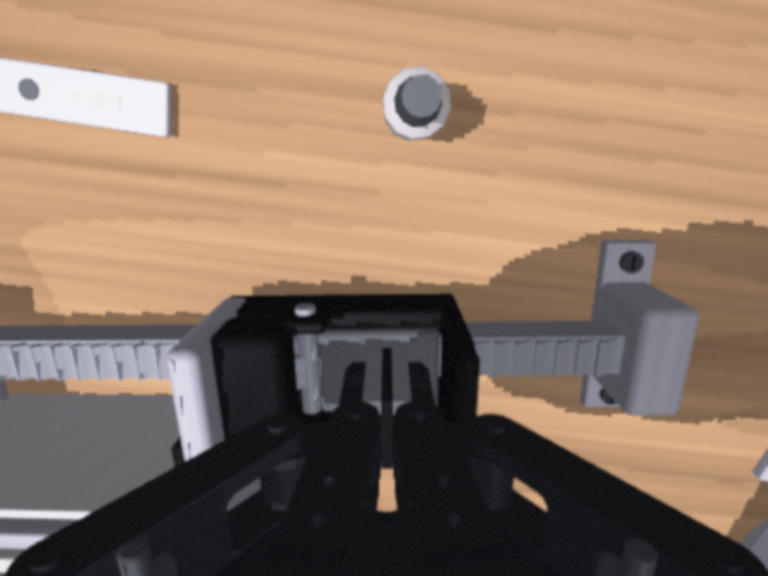

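The jaw is sliding with the fingers: the stop is now at about column 460, nearer the end stop at 625. The paddle is down and the push force is about 3.4 N, matching the stated friction.

jog_arm(
  steps=[0,0.08,0.0,0,0,0,0,0.16,0.0,0,0,0,0,0.24,0.0,0,0,0,0,0.32,0.0,0,0,0,0,0.4,0.0,0,0,0,0,0.47,0.0,0,0,0,0,0.53,0.0,0,0,0,0,0.58,0,0,0,0],
)

```text
t: 7.35
ee_pos: [0.4455, -0.0983, 0.033]
tcp_rot: [-0.0, -0.065, 0.998, -0.001]
force: [-1.7, -4.4, 7.2]
gripper_width: 0.003
```

jog_arm(
  steps=[0,0.04,0.0,0,0,0,0,0.08,0.0,0,0,0],
)

```text
t: 7.6
ee_pos: [0.4448, -0.0905, 0.0331]
tcp_rot: [-0.0, -0.064, 0.998, -0.002]
force: [0.0, -4.5, 6.0]
gripper_width: -0.0
```

jog_arm(
  steps=[0,0.03,0.0,0,0,0,0,0.05,0.0,0,0,0,0,0.05,0.0,0,0,0],
)

```text
t: 7.98
ee_pos: [0.4445, -0.0876, 0.0331]
tcp_rot: [0.0, -0.064, 0.998, -0.003]
force: [4.9, -14.4, 3.2]
gripper_width: -0.002
```

14 N against the end stop and the motion has stalled. I'll hold briefly, ease the side load, then lift straight up.

jog_arm(
  steps=[0,0,0,0,0,0,0,0,0,0,0,0,0,-0.03,0,0,0,0,0,-0.04,-0.1,0,0,0,0,-0.04,-0.25,0,0,0,0,-0.04,-0.5,0,0,0,0,-0.04,-0.9,0,0,0,0,-0.04,-1,0,0,0,0,-0.04,-1,0,0,0,0,-0.04,-1,0,0,0],
)

```text
t: 9.22
ee_pos: [0.4438, -0.0879, 0.1307]
tcp_rot: [-0.001, -0.065, 0.998, 0.0]
force: [-0.0, -0.8, -0.1]
gripper_width: -0.002
```

```bash
python3 - <<'E'
from h import *
s=read_state(); p=optics.camera_params("wrist"); im=optics.capture("wrist"); np.save("w7p.npy",p,allow_pickle=True)
print(s["t"],s["ee_pos"].round(4),s["force"].round(2))
cv2.imwrite("pics/w7.png",cv2.cvtColor(cv2.resize(im,None,fx=1.5,fy=1.5),cv2.COLOR_RGB2BGR))
E
```

```text
9.225 [ 0.4438 -0.0879  0.1307] [-0.02 -0.78 -0.14]
```

View pics/w7.png

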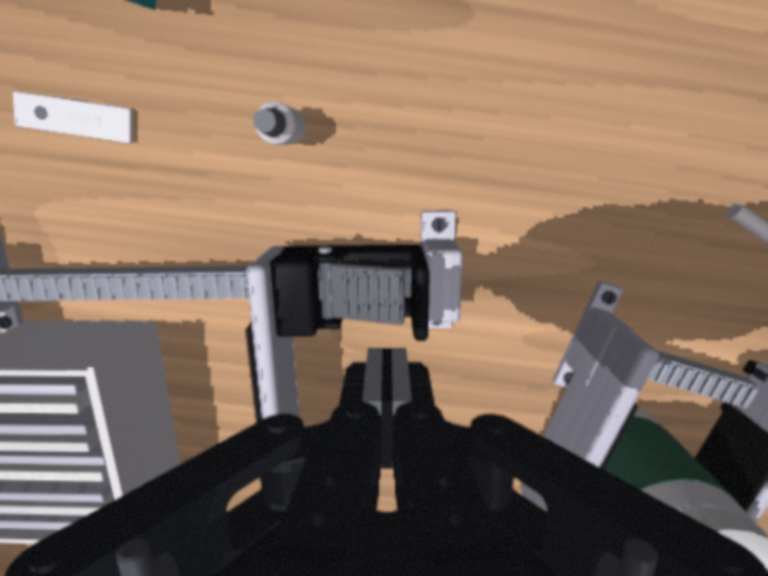

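The jaw's rear wall (columns 413–428) sits against the end stop foot (428–460), and the paddle has sprung back up. One numeric check, and a top view for the box and bystanders.

```bash
python3 - <<'E'
from h import *
p=np.load("w7p.npy",allow_pickle=True).item()
for n,uv,z,o in [("stop near end front",(414,250),.07,[.4264,-.1591]),("paddle c",(362,292),.051,[.4567,-.1798]),("vial",(276,122),.055,[.3652,-.1609])]:
    X=onplane(p,np.array(uv)/1.5,z); print(n,X.round(4),"moved",np.linalg.norm(X[:2]-o).round(4))
im=cv2.cvtColor(optics.capture("top"),cv2.COLOR_RGB2BGR); cv2.imwrite("pics/top1.png",cv2.resize(im,None,fx=1.5,fy=1.5,interpolation=cv2.INTER_CUBIC))
E
```

```text
stop near end front [ 0.4144 -0.0789  0.07  ] moved 0.0811
paddle c [ 0.4454 -0.1018  0.051 ] moved 0.0788
vial [ 0.3638 -0.1526  0.055 ] moved 0.0084
```

View pics/top1.png

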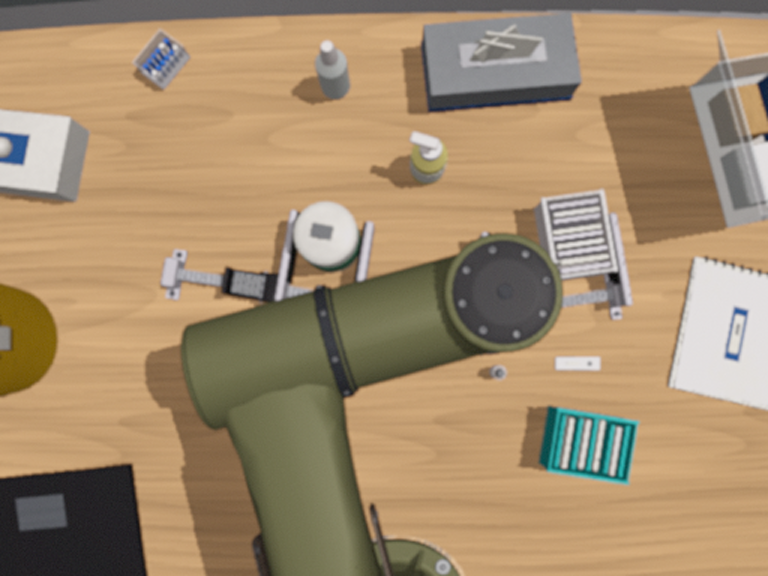

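The kit box, canister, wipes jaw, gel, vial and cassette are at the same pixels as at the start. The robot is clear of everything, so I'll hand in.

```bash
python3 -c "
from rig import workorder, read_state
print(read_state()['force'].round(2)); print(workorder.job_done())"
```

```text
[-0.13  0.44  0.12]
the job is handed in; nothing more can be done
None
```

I pressed the kit clamp's release paddle right down (about 9 N) and, keeping it down, pushed the jaw back to the end stop. It slid with 3–4 N of friction, then stalled at about 14 N. I eased off, lifted clear and handed the job in at about 9.3 s; no verdict was reported.

**Last checks:**
- **Jaw:** its rear wall sits against the end stop foot in the wrist view. I measured 81 mm of travel at the thumb stop and 79 mm at the paddle, against 83 mm nominal and the 76 mm needed.
- **Everything else:** in the top view the kit box, canister, wipes jaw, gel, vial and cassette are at the same pixels as at the start. The pen was hidden under the arm in that view, so I did not check it; the robot did not work near it.
- **Robot:** it touches nothing, with a final force of about 0 N.

**Disagreements:**
- **Finger length:** with the gripper shut, the fingertips met the paddle about 30 mm lower in TCP height than the stated 22 mm tip offset implies, so I found the contact by force.
- **Vial:** the wrist view put it 8 mm from its first reading. The top view shows it unmoved, so I took that as an error from picking the point by eye.

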